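Find the concealed catch of the paint box

TASK

The drawer of the low wooden box has no handle: one of the four square inlays in its flat top is a hidden push catch, the other three are fixed. With the fingertips, feel gently from square to square until you find the one that gives, and press it in until the drawer springs open by itself; then take the hand away. Do not touch the drawer, and leave the things lying round the box where they are.

Things in the scene. Friction and masses are not known exactly. Their poses are not given: they have to be found in the camera images.
- paint_box: Low dark wooden box, fixed, 110 (x) by 290 (y) by 64 high mm, upright on the table. Origin: centre of its underside (z = 0); z axis up; its -x side is the front. Flush in its flat top lies a row of four lighter wooden squares, 56 by 56 mm, all alike, in 59 mm openings; their centres are at box-frame x = 0, y = -99, -33, +33 and +99 mm.
- box_top (a point): Centre of the box's flat top, 64 mm above the table, midway between the four squares, level with their faces; axes as the box's. Three squares are as rigid as the top; one, different from run to run, is the catch. More than 60 N of arm or fingers on anything is too hard.
- catch (a joint): How far the catch square is pressed straight down, m: 0 = flush with the top, 0.006 = fully in. Its spring takes about 2 N to start, 4.5 N to be fully in; the drawer is let go after about 4 mm; it rises again when released. The value does not say which square it is.
- drawer (a joint): How far the drawer is out, m: 0 = shut and latched, 0.045 = fully sprung out along the box's -x. It fills the box's front (270 mm wide, 44 mm high, its upper edge 12 mm below the box top) and has no handle.
- teal_jar: Loose paint jar with a black lid and a teal band, 58 mm across, 66 mm high, standing beside the box's +y end; origin in the centre of its underside. To be left alone.
- green_tube: Loose white paint tube with a green band, 39 by 133 by 30 mm, lying beside the box's -y end; origin in the centre of its underside. To be left alone.
- tape_roll: Loose roll of masking tape, 100 mm across, 25 mm high, lying flat beyond the tube; origin in the centre of its underside. To be left alone.
- blue_eraser: Loose eraser in a blue sleeve, 25 by 48 by 14 mm, lying beyond the jar; origin in the centre of its underside. To be left alone.

How it is judged:
By the outcome, as a careful person would: the job done as asked, in the order asked, and still so for the second after the job is handed in, with the robot touching nothing.
It also fails if it takes over 48 s, if anything falls off the work surface, if the arm or the gripper's body presses on something with over 40 N, if the wrist force passes 120 N, or if a joint passes its speed limit or range.

ROBOT

A 7-joint arm with a two-finger parallel gripper is mounted at the origin on a cart in front of the work surface, level with it; the furniture and walls round the work are solid. World frame = base frame: x ahead of the robot, y to its left, z up, the work surface at z = 0. Lengths are in m, angles in rad, forces in N, time in s.
With the tool pointing down it reaches from about 0.4 to 0.875 m from the base axis. Payload 19.3 kg.
Tool frame: the origin (TCP) lies at the very end of the fingers, on their centre line; the grasp point (between the pads) lies 19 mm behind it; z points along the fingers, y is the line along which they close (so a half turn about z gives the same grasp; the last joint's range is limited). The gripper opens to 85 mm and grips with 20 to 120 N. Pads are 22 mm wide; open, the fingers measure 114 mm over their backs; the gripper's body (76 mm by 85 mm) begins 54 mm behind the grasp point. The pads swing forward as they close: fully open they stand 13 mm farther back than shut.
Start: joints at [1.056, 0.521, -0.036, 1.599, 0.021, 1.021, -0.113], TCP at [0.269, -0.564, 0.231] pointing down, gripper open.
Joint ranges: [-2.91, 2.91], [-0.3, 2.13], [-1.5, 1.42], [0.17, 2.43], [-1.26, 4.41], [0.16, 1.93], [-2.52, 2.52]. Speed limits (rad/s): [1.89, 1.89, 2.39, 2.39, 3.01, 3.01, 3.01].

INTERFACE

Orientations are given as [roll, pitch, yaw] about the fixed x, y, z axes, in that order (R = Rz(yaw) Ry(pitch) Rx(roll)).
In Python, from workcell import monitor, optics, job_done gives the robot as it stands.
- The arm moves only by the shell command python3 -m handwheel 'ROWS' [FORCE]. ROWS is JSON, a list of rows, each an object of numbers: "dx", "dy", "dz": the shift along the tool's x, y, z in cm; "wx", "wy", "wz": the turn, a rotation vector about the tool's x, y, z in rad; "claw": the opening in per cent of the stroke, from 0 (shut) to 100 (fully open). A call has 1 to 8 rows; each row shifts and turns the commanded pose from where the row before left it, along the tool's axes as they then stand; what a row does not reach is not made up. A row lasts 1/8 s, in which the tool goes at most 62.5 mm and 10.7 degrees, less where a joint would pass 70% of its speed; a pose out of reach is approached as far as the arm can. A call with a gripper value outside its range is refused whole. The fingers move at their own pace and stop on an object; FORCE is the grip in N (left out, the last holds). Time passes only in rows, so rows that do not move let the fingers close. It gives the time, the measured TCP pose, the force, the opening and the grip force at its end, in the units of the state.
- monitor.observe(): the state, without advancing time (a new reading comes with each control period).
- optics.grab_frame(name): name is "scene" or "top" or "wrist"; returns a dict with "frame" (400x640x3 uint8, blue, green, red), "fovy" (degrees; the focal length in pixels is half the picture's height over the tangent of half this angle, whatever the lens; pixels are square), "cx", "cy" (the principal point, pixels), "k1" (the pictures are not rectified: a ray, as slopes to the right and down, at radius r is drawn at 1 + k1 r^2 times it, then the intrinsics apply), "R" (3x3) and "t" (3): a world point X has camera coordinates R X + t. Camera axes: x right, y down, z forward; pixel columns grow to the right and rows downward; lengths in m; the calibration is good to about 2 mm. A picture is of the moment at which its call begins. There is no depth.
- job_done(): hands the job in; it is judged then, once.
Trained networks look in the newest picture that a camera, given by its name, has taken for a name from the list of things; names that differ only in an ending like _2 or _b are one class to them, and where a whole thing is asked for, a point or a joint stands for the part that bears it (a point fixed in the world has none). Each returns a list of dicts, best first, with "p" (0 to 1); they miss things now and then, are a little off and sometimes report something else, mostly with a low value. They report only what shows in the picture. A call takes as long as a camera call.
- optics.masks_of(name, camera): "region" (400x640 bool, what is visible of it) and "rect" ([left, top, width, height] in pixels, round what is visible of it).
The state is a dict: "clock": time; "qpos": joint angles; "qd": joint speeds; "joint_efforts": joint torques, N m; "position": TCP position; "tool_rot": TCP orientation; "force": force on the tool from outside, world axes, zero at the start; "moment": the same for the moment, N m; "grip_width": finger opening in m; "finger_force": force on a finger pad.
Only numpy, scipy, OpenCV 4.12 (cv2) and the standard library are available. Lean on these libraries where they do the work, as an engineer would, in place of code of your own. Each camera call takes 0.05 s, during which the arm holds its last target. There are 200 camera calls.

## Working session

There is one attempt and no reset: what is moved stays moved. The work goes in short steps, Python scripts to look and compute and a shell command to move; the robot and the scene stay as the last step left them, time stands still between calls to the robot, and variables do not carry over. Pictures are saved under pics/ and viewed, at most 10 in all, crops included, and the job is handed in when it is done.

```bash
mkdir -p pics; cat > h.py <<'E'
import numpy as np,cv2
from workcell import monitor,optics
def cam(n):
    d=optics.grab_frame(n);f=200/np.tan(np.radians(d['fovy'])/2)
    return d,f
def ray(d,f,u,v):
    x=np.array([(u-d['cx'])/f,(v-d['cy'])/f]);s=x.copy()
    for _ in range(20): s=x/(1+d['k1']*(s@s))
    R=np.array(d['R']);return -R.T@np.array(d['t']),R.T@np.r_[s,1]
def at(d,f,u,v,z):
    c,r=ray(d,f,u,v);return c+r*(z-c[2])/r[2]
def proj(d,f,X):
    p=np.array(d['R'])@X+np.array(d['t']);s=p[:2]/p[2];s=s*(1+d['k1']*(s@s));return s*f+[d['cx'],d['cy']]
E
python3 - <<'E'
from h import *
print(monitor.observe())
for n in('top','scene'):
    d,f=cam(n);cv2.imwrite(f'pics/{n}1.png',d['frame']);print(n,f,d['k1'],-np.array(d['R']).T@d['t'])
    for o in('paint_box','teal_jar','green_tube','tape_roll','blue_eraser'):
        m=optics.masks_of(o,n)
        for q in m[:2]: 
            ys,xs=np.nonzero(q['region']);print(o,round(q['p'],2),q['rect'],at(d,f,xs.mean(),ys.mean(),.03).round(3))
E
```

```text
{'clock': 0.0, 'qpos': array([ 1.05581844,  0.52204247, -0.03632743,  1.59999186,  0.02119118,
        1.02109227, -0.11277094]), 'qd': array([-0.0022808 ,  0.00079065, -0.0003025 , -0.00148103,  0.0014659 ,
       -0.00056623,  0.00031861]), 'joint_efforts': array([ 4.75848447e-04, -9.27117562e+01,  1.97926484e+00, -3.69944894e+01,
        1.76671013e-02,  8.23904149e-03,  2.73995551e-05]), 'position': array([ 0.26873721, -0.56390609,  0.23071377]), 'tool_rot': array([-3.14044573e+00,  7.39800363e-05,  4.44792131e-01]), 'force': array([-0.16906022, -1.56100467, -0.66093688]), 'moment': array([0.0092732 , 0.03022297, 0.02777466]), 'finger_force': 0.0, 'grip_width': 0.08529670005781305}
top 477.3379638799806 -0.12197479340827498 [0.33918885 0.01460165 1.53320735]
paint_box 0.77 [303.8, 195.4, 93.6, 38.4] [ 0.541 -0.089  0.03 ]
paint_box 0.68 [403.9, 197.2, 13.5, 39.0] [ 0.538 -0.287  0.03 ]
teal_jar 0.78 [277.6, 198.5, 18.4, 19.0] [0.556 0.112 0.03 ]
green_tube 0.93 [404.4, 199.5, 14.4, 38.1] [ 0.538 -0.288  0.03 ]
tape_roll 0.84 [423.7, 198.2, 33.2, 36.6] [ 0.544 -0.392  0.03 ]
tape_roll 0.53 [404.8, 197.3, 13.3, 41.6] [ 0.537 -0.288  0.03 ]
scene 484.3569098710856 -0.14348833407077727 [-0.20480526  0.82276424  0.54540898]
paint_box 0.72 [318.3, 171.8, 99.2, 66.7] [ 0.527 -0.066  0.03 ]
teal_jar 0.62 [296.9, 203.2, 23.5, 35.4] [0.557 0.108 0.03 ]
tape_roll 0.6 [414.3, 170.6, 35.7, 17.1] [ 0.519 -0.357  0.03 ]
blue_eraser 0.77 [284.3, 243.0, 17.2, 18.2] [0.481 0.227 0.03 ]
```

View pics/top1.png

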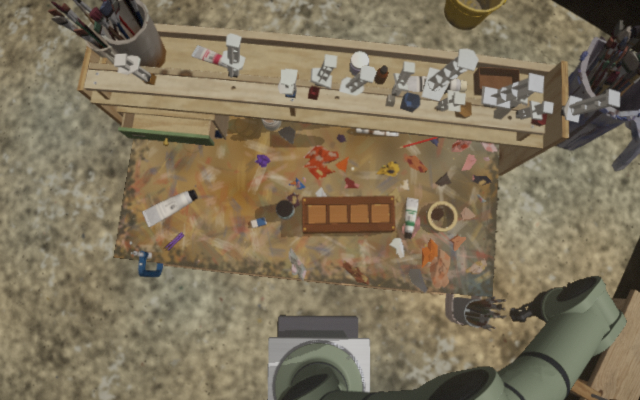

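View pics/scene1.png

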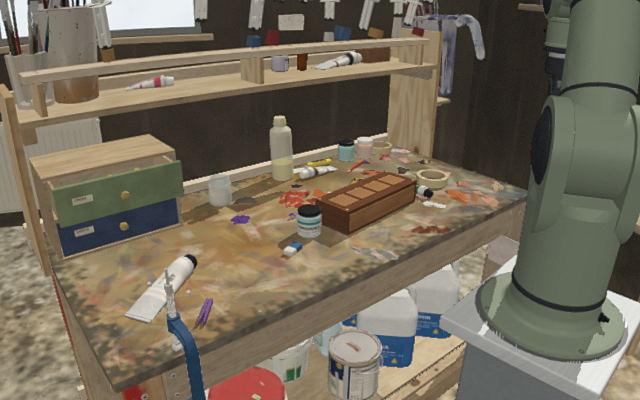

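The top view shows the box at about px (303–397, 195–234), with its four squares at x ≈ 317, 338, 359 and 380, y ≈ 214. The scene view agrees: the jar stands at the +y end and the tube and tape at the −y end.

```bash
python3 - <<'E'
from h import *
d,f=cam('top');im=d['frame'][190:240,295:405]
cv2.imwrite('pics/crop.png',cv2.resize(im,None,fx=7,fy=7,interpolation=cv2.INTER_CUBIC))
g=cv2.GaussianBlur(cv2.resize(im,None,fx=4,fy=4,interpolation=cv2.INTER_CUBIC),(5,5),0)[:,:,1]
print(im[24,:,1])
roi=g[20:180,30:410]
t,b=cv2.threshold(g,float(cv2.threshold(roi,0,255,cv2.THRESH_OTSU)[0]),255,cv2.THRESH_BINARY)
n,l,s,c=cv2.connectedComponentsWithStats(b)
P=[]
for i in range(1,n):
    if 800<s[i,4]<10000:
        u,v=(c[i]+.5)/4-.5+[295,190];X=at(d,f,u,v,.064);print(s[i],u.round(1),v.round(1),X.round(4))
E
```

```text
[ 83  83  85  85  82  84  80  66  64  64  64  63  66  86  99 102 100 100
 102 101 102 101 100 101 100 101 101 101 102 102  91  64  60  60  75  99
 102 100 101 101 102 101 103 102 101 102 101 101 103 102 101  90  68  63
  57  81 103 101 102 103 102 102 102 101 102 100 101 101 103 101 102 102
  95  81  61  61  84 102 102 103 102 103 102 101 102 103 101 102 102 102
 101 102 104 111  96  62  62  66  70  83 105 116 117 119 120 118 106  94
  94  98]
[ 306   56   73   75 5030] 379.8 212.8 [ 0.5423 -0.1866  0.064 ]
[ 222   58   74   72 4878] 359.0 213.4 [ 0.5399 -0.1215  0.064 ]
[  51   60   72   75 4971] 316.4 213.7 [0.5374 0.0112 0.064 ]
[ 138   62   71   69 4627] 337.8 213.5 [ 0.5387 -0.0553  0.064 ]
```

View pics/crop.png

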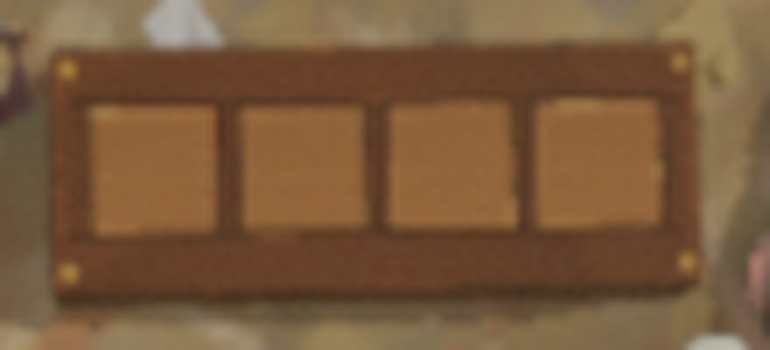

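The crop shows four clean squares. Their measured spacing of about 66 mm matches the given one, and the box yaw is about 0.025.

```bash
python3 -m handwheel '[{"wz":0.14,"claw":0},{"wz":0.14,"claw":0},{"wz":0.14,"claw":0}]'
python3 -m handwheel '[{"dx":3.5,"dy":-4.6},{"dx":3.5,"dy":-4.6},{"dx":3.5,"dy":-4.6},{"dx":3.5,"dy":-4.6},{"dx":3.5,"dy":-4.6},{"dx":3.5,"dy":-4.6},{"dx":3.5,"dy":-4.6},{"dx":3.5,"dy":-4.6}]'
```

```text
schema error: expected keys dx, dy, dz, wx, wy, wz, claw
schema error: expected keys dx, dy, dz, wx, wy, wz, claw
```

```bash
python3 -m handwheel '[{"dx":0,"dy":0,"dz":0,"wx":0,"wy":0,"wz":0.14,"claw":0},{"dx":0,"dy":0,"dz":0,"wx":0,"wy":0,"wz":0.14,"claw":0},{"dx":0,"dy":0,"dz":0,"wx":0,"wy":0,"wz":0.14,"claw":0}]'
python3 -m handwheel '[{"dx":3.5,"dy":-4.6,"dz":0,"wx":0,"wy":0,"wz":0,"claw":0},{"dx":3.5,"dy":-4.6,"dz":0,"wx":0,"wy":0,"wz":0,"claw":0},{"dx":3.5,"dy":-4.6,"dz":0,"wx":0,"wy":0,"wz":0,"claw":0},{"dx":3.5,"dy":-4.6,"dz":0,"wx":0,"wy":0,"wz":0,"claw":0},{"dx":3.5,"dy":-4.6,"dz":0,"wx":0,"wy":0,"wz":0,"claw":0},{"dx":3.5,"dy":-4.6,"dz":0,"wx":0,"wy":0,"wz":0,"claw":0},{"dx":3.5,"dy":-4.6,"dz":0,"wx":0,"wy":0,"wz":0,"claw":0},{"dx":3.5,"dy":-4.6,"dz":0,"wx":0,"wy":0,"wz":0,"claw":0}]'
```

```text
clock: 1.02
position: [0.2689, -0.5642, 0.2313]
tool_rot: [3.142, -0.0, 0.02]
force: [0.6, 0.1, -0.1]
grip_width: 0.0319
finger_force: 0.0
clock: 2.02
position: [0.5407, -0.1878, 0.2315]
tool_rot: [3.141, -0.0, 0.025]
force: [1.2, -0.7, -0.2]
grip_width: 0.0
finger_force: 0.0
```

```bash
python3 -m handwheel '[{"dx":0.1,"dy":0,"dz":5,"wx":0,"wy":0,"wz":0,"claw":0},{"dx":0,"dy":0,"dz":5,"wx":0,"wy":0,"wz":0,"claw":0},{"dx":0,"dy":0,"dz":3,"wx":0,"wy":0,"wz":0,"claw":0},{"dx":0,"dy":0,"dz":0,"wx":0,"wy":0,"wz":0,"claw":0}]'
python3 - <<'E'
from h import *
d,f=cam('wrist');cv2.imwrite('pics/w1.png',d['frame'])
p=monitor.observe()['position']
for z in (p[2],.064): print(proj(d,f,np.r_[p[:2],z]))
E
```

```text
clock: 2.52
position: [0.5396, -0.189, 0.0997]
tool_rot: [-3.141, 0.003, 0.025]
force: [-0.1, 0.2, 0.7]
grip_width: 0.0003
finger_force: 0.0
[315.62316104 277.36005171]
[315.96060572 241.47426673]
```

View pics/w1.png

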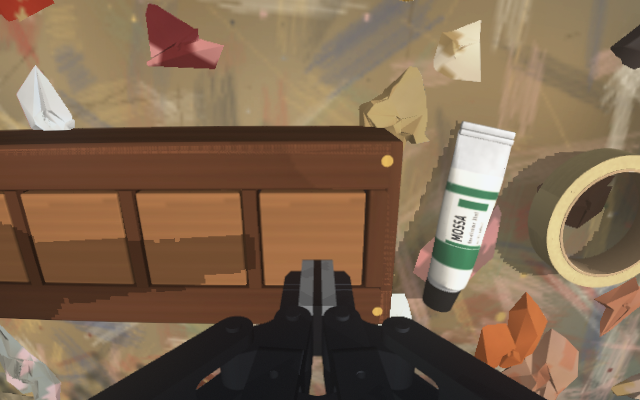

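The wrist view shows square 1 at px 260–365 × 192–286. The TCP projects to (316, 241), which is its centre. I'll lower gently.

```bash
python3 -m handwheel '[{"dx":0,"dy":0,"dz":2,"wx":0,"wy":0,"wz":0,"claw":0},{"dx":0,"dy":0,"dz":1,"wx":0,"wy":0,"wz":0,"claw":0},{"dx":0,"dy":0,"dz":0.2,"wx":0,"wy":0,"wz":0,"claw":0}]'
python3 -m handwheel '[{"dx":0,"dy":0,"dz":0.2,"wx":0,"wy":0,"wz":0,"claw":0}]'
python3 -m handwheel '[{"dx":0,"dy":0,"dz":0.1,"wx":0,"wy":0,"wz":0,"claw":0}]'
```

```text
clock: 2.95
position: [0.5409, -0.1894, 0.0698]
tool_rot: [3.141, -0.0, 0.025]
force: [-0.3, 0.4, 0.5]
grip_width: 0.0002
finger_force: 0.0
clock: 3.08
position: [0.5411, -0.1895, 0.068]
tool_rot: [3.141, -0.001, 0.025]
force: [-0.4, 0.1, -0.0]
grip_width: 0.0001
finger_force: 0.0
clock: 3.2
position: [0.541, -0.1894, 0.0667]
tool_rot: [3.141, -0.001, 0.025]
force: [-0.1, 0.7, -0.4]
grip_width: 0.0002
finger_force: 0.0
```

```bash
python3 -m handwheel '[{"dx":0,"dy":0,"dz":0.2,"wx":0,"wy":0,"wz":0,"claw":0}]'
python3 -m handwheel '[{"dx":0,"dy":0,"dz":0.1,"wx":0,"wy":0,"wz":0,"claw":0}]'
python3 -m handwheel '[{"dx":0,"dy":0,"dz":0.05,"wx":0,"wy":0,"wz":0,"claw":0}]'
```

```text
clock: 3.32
position: [0.5409, -0.1894, 0.0646]
tool_rot: [3.141, -0.001, 0.025]
force: [-1.1, -0.5, -0.2]
grip_width: 0.0003
finger_force: 0.0
clock: 3.45
position: [0.5409, -0.1894, 0.064]
tool_rot: [3.141, -0.0, 0.025]
force: [-7.5, 3.0, 29.2]
grip_width: 0.0001
finger_force: 14.4
clock: 3.58
position: [0.5409, -0.1894, 0.064]
tool_rot: [3.141, -0.001, 0.025]
force: [-9.5, 2.3, 32.1]
grip_width: 0.0002
finger_force: 16.0
```

Square 1 is rigid: 32 N with no travel. On to the next.

```bash
python3 -m handwheel '[{"dx":0,"dy":0,"dz":-1,"wx":0,"wy":0,"wz":0,"claw":0},{"dx":0,"dy":-3.2,"dz":0,"wx":0,"wy":0,"wz":0,"claw":0},{"dx":0,"dy":-3.5,"dz":0,"wx":0,"wy":0,"wz":0,"claw":0},{"dx":0,"dy":0,"dz":0,"wx":0,"wy":0,"wz":0,"claw":0}]'
python3 -m handwheel '[{"dx":0,"dy":0,"dz":0.7,"wx":0,"wy":0,"wz":0,"claw":0},{"dx":0,"dy":0,"dz":0.15,"wx":0,"wy":0,"wz":0,"claw":0},{"dx":0,"dy":0,"dz":0.05,"wx":0,"wy":0,"wz":0,"claw":0}]'
python3 -m handwheel '[{"dx":0,"dy":0,"dz":0.05,"wx":0,"wy":0,"wz":0,"claw":0}]'
```

```text
clock: 4.08
position: [0.5393, -0.1196, 0.073]
tool_rot: [-3.141, -0.0, 0.028]
force: [0.3, -0.7, 1.8]
grip_width: -0.0002
finger_force: 0.0
clock: 4.45
position: [0.5388, -0.1232, 0.0636]
tool_rot: [3.141, 0.0, 0.024]
force: [-2.0, -1.6, 3.3]
grip_width: -0.0
finger_force: 1.5
clock: 4.58
position: [0.5389, -0.123, 0.0633]
tool_rot: [3.141, 0.0, 0.024]
force: [-0.9, -1.5, 3.7]
grip_width: 0.0001
finger_force: 1.6
```

Square 2 gives: only about 3.5 N, and z is still dropping. I'll press it in.

```bash
python3 -m handwheel '[{"dx":0,"dy":0,"dz":0.15,"wx":0,"wy":0,"wz":0,"claw":0},{"dx":0,"dy":0,"dz":0.1,"wx":0,"wy":0,"wz":0,"claw":0}]'
python3 -m handwheel '[{"dx":0,"dy":0,"dz":0.1,"wx":0,"wy":0,"wz":0,"claw":0},{"dx":0,"dy":0,"dz":0.05,"wx":0,"wy":0,"wz":0,"claw":0},{"dx":0,"dy":0,"dz":0,"wx":0,"wy":0,"wz":0,"claw":0}]'
python3 - <<'E'
from h import *
d,f=cam('top');cv2.imwrite('pics/t2.png',cv2.resize(d['frame'][150:300,230:480],None,fx=3,fy=3))
d,f=cam('scene');cv2.imwrite('pics/s2.png',cv2.resize(d['frame'][140:290,250:480],None,fx=3,fy=3))
E
```

```text
clock: 4.82
position: [0.5391, -0.1226, 0.0608]
tool_rot: [3.141, -0.0, 0.025]
force: [-1.2, -2.6, 3.6]
grip_width: 0.0
finger_force: 2.1
clock: 5.2
position: [0.5392, -0.1224, 0.0593]
tool_rot: [3.142, -0.0, 0.025]
force: [0.0, -2.2, 3.3]
grip_width: -0.0
finger_force: 1.8
```

View pics/s2.png

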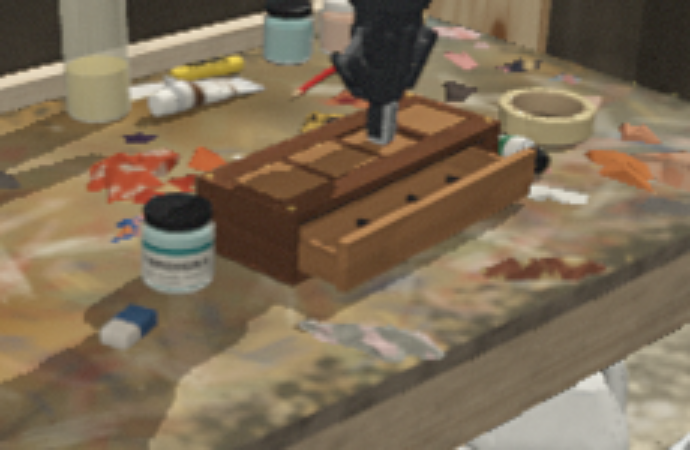

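The drawer has sprung open: its front now stands clear of the box at crop px (300–530, 150–290). The jar, eraser and tape are where they were. Next I'll lift the hand straight up.

```bash
python3 -m handwheel '[{"dx":0,"dy":0,"dz":-1,"wx":0,"wy":0,"wz":0,"claw":0},{"dx":0,"dy":0,"dz":-3,"wx":0,"wy":0,"wz":0,"claw":0},{"dx":0,"dy":0,"dz":-5,"wx":0,"wy":0,"wz":0,"claw":0},{"dx":0,"dy":0,"dz":-5,"wx":0,"wy":0,"wz":0,"claw":0},{"dx":0,"dy":0,"dz":-3,"wx":0,"wy":0,"wz":0,"claw":0},{"dx":0,"dy":0,"dz":0,"wx":0,"wy":0,"wz":0,"claw":0},{"dx":0,"dy":0,"dz":0,"wx":0,"wy":0,"wz":0,"claw":0}]'
python3 - <<'E'
from h import *
d,f=cam('scene');cv2.imwrite('pics/s3.png',cv2.resize(d['frame'][140:290,250:480],None,fx=3,fy=3))
E
```

```text
clock: 6.18
position: [0.5386, -0.122, 0.2289]
tool_rot: [-3.141, 0.001, 0.025]
force: [0.7, -0.4, -0.3]
grip_width: 0.0001
finger_force: 0.0
```

View pics/s3.png

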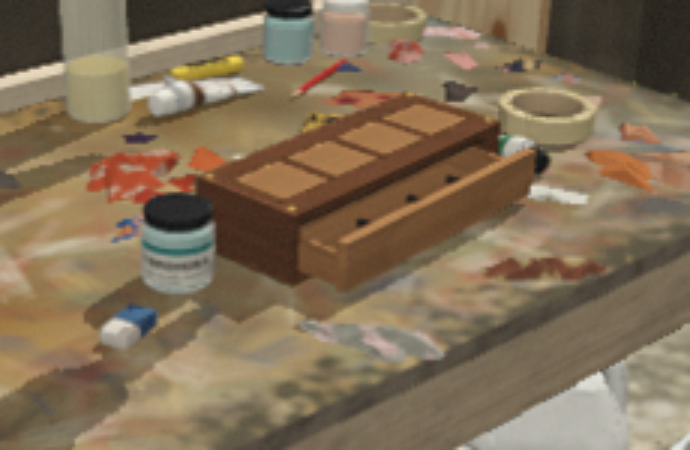

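The drawer is still open at the same place in the crop, all four squares are flush, the hand is clear and nothing else has moved.

```bash
python3 -c "from workcell import job_done; print(job_done())"
```

```text
the job is handed in; nothing more can be done
None
```

Job handed in at about 6 s on the robot's clock: the catch was the second square from the −y end; I pressed it in, the drawer sprang open, and the hand is clear with nothing around the box disturbed.

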